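Criss-cross the mould corner plates

ROBOT

A 6-joint arm with a two-finger parallel gripper is mounted at the origin on the work surface. World frame = base frame: x ahead of the robot, y to its left, z up, the work surface at z = 0. Lengths are in m, angles in rad, forces in N, time in s.
With the tool pointing down it reaches from about 0.35 to 0.85 m from the base axis. Payload 8.1 kg.
Tool frame: the origin (TCP) lies midway between the tips of the shut fingers; the grasp point (between the pads) lies behind it (ctrl.grasp_offset is the z of the grasp point in the tool frame, in m); z points along the fingers, y is the line along which they close (so a half turn about z gives the same grasp; the last joint's range is limited). The gripper opens to 93 mm and grips with 3 to 60 N. Pads are 15 mm wide; open, the fingers measure 128 mm over their backs; the gripper's body (75 mm by 188 mm) begins 65 mm behind the grasp point.
Start: joints at [-1.217, 0.13, 1.488, -0, 1.523, -0.085], TCP at [0.255, -0.543, 0.219] pointing down, gripper open.
Joint ranges: [-2.96, 2.96], [-0.89, 2.26], [0.02, 2.5], [-1.34, 4.48], [0, 2.73], [-2.66, 2.66]. Speed limits (rad/s): [2.39, 2.39, 2.79, 3.14, 3.14, 3.14].

INTERFACE

Orientations are given as a unit quaternion [w, x, y, z].
In Python, from cell import status, eyes, ctrl gives the robot as it stands.
- The arm moves only by the tool arm_command, never from a script. Its argument "deltas" is a list that holds one entry, the list of rows, each a list of 6 numbers: the shift along the tool's x, y, z in cm, then the turn, a rotation vector about the tool's x, y, z in degrees. In form: [[[dx, dy, dz, ax, ay, az], ...]]. A call has 1 to 5 rows; each row shifts and turns the commanded pose from where the row before left it, along the tool's axes as they then stand; what a row does not reach is not made up. A row lasts 1/8 s, in which the tool goes at most 62.5 mm and 10.7 degrees, less where a joint would pass 70% of its speed; a pose out of reach is approached as far as the arm can. A call is refused whole if a number of a shift passes 6.25 or a number of a turn 10.7, either way. A call with a gripper value outside its range is refused whole. "grip" is the opening, from 0 (shut) to 1 (fully open), set as the call begins (left out, the last holds). The fingers move at their own pace and stop on an object; the grip force is fixed at half the most. Time passes only in rows, so rows that do not move let the fingers close. It gives the time, the measured TCP pose, the force and the opening at its end, in the units of the state.
- status.get_obs(): the state, without advancing time (a new reading comes with each control period).
- eyes.grab_frame(name): name is "scene" or "top"; returns a dict with "img" (480x640x3 uint8, red, green, blue), "range_z" (480x640 float32, m along the optical axis (not along the pixel's ray), 0 where there is no reading), "K" (3x3 intrinsics, pixels), "position" and "rotation" of the camera in the world. Camera axes: x right, y down, z forward; pixel columns grow to the right and rows downward; lengths in m; the calibration is good to about 2 mm. A picture is of the moment at which its call begins.
- ctrl.hand_in(): hands the job in, once; it reports no verdict.
Trained networks look in the newest picture that a camera, given by its name, has taken for a name from the list of things; names that differ only in an ending like _2 or _b are one class to them, and where a whole thing is asked for, a point or a joint stands for the part that bears it (a point fixed in the world has none). Each returns a list of dicts, best first, with "p" (0 to 1); they miss things now and then, are a little off and sometimes report something else, mostly with a low value. They report only what shows in the picture. A call takes as long as a camera call.
- eyes.search_frame(target, camera): "rect" ([left, top, right, bottom] in pixels, round what is visible of it).
- eyes.pinpoint(target, camera): "xy" ([column, row] in pixels: a listed point, or the origin of a listed thing).
The state is a dict: "time": time; "qpos": joint angles; "qd": joint speeds; "tau": joint torques, N m; "ee_pos": TCP position; "ee_rot": TCP orientation; "wrist_force": force on the tool from outside, world axes, zero at the start; "ft_torque": the same for the moment, N m; "opening": opening from 0.0 (shut) to 1.0 (fully open).
Only numpy, scipy, OpenCV 4.12 (cv2) and the standard library are available. Lean on these libraries where they do the work, as an engineer would, in place of code of your own. Each camera call takes 0.05 s, during which the arm holds its last target. There are 200 camera calls.

TASK

Finish the pile of mould corner plates: lay the two loose yellow-knobbed L-shaped plates flat on the one on the plywood board, one on top of the other, in either order. Each goes on turned half round from the one beneath it, so that the outlines make one square, the tips of its legs rest on the tips of the legs below and the knobs lie at opposite corners in turn. Leave the plate on the board where it lies, and leave the short plate with the black knob alone.

Things in the scene. Friction and masses are not known exactly. Their poses are not given: they have to be found in the camera images.
- base_plate_mid (a point): Bottom plate of the pile, loose on a plywood board (150 mm square, 9 thick) on the teal mat; same L, origin and axes as plate_a. The next plate, properly laid, has its origin 26 mm along x and 26 mm along y of this one's axes, 15 mm higher, and is turned 180 degrees about z; the third goes straight above this one, same direction, 30 mm higher.
- plate_a_mid (a point): Loose plate to stack, flat on the mat, knob up: flat aluminium L, 15 mm thick, 0.3 kg, legs 42 mm wide and 110 long outside, yellow knob (28 across, 12 high) on the heel. Origin: inner corner of the L, half-way up the 15 mm, near the balance point. z up; legs along +x (x -42 to 68, y -42 to 0) and +y (x -42 to 0, y -42 to 68); knob at x -21, y -21 mm.
- plate_b_mid (a point): Loose plate to stack, flat on the mat, knob up: flat aluminium L, 15 mm thick, 0.3 kg, legs 42 mm wide and 110 long outside, yellow knob (28 across, 12 high) on the heel. Origin: inner corner of the L, half-way up the 15 mm, near the balance point. z up; legs along +x (x -42 to 68, y -42 to 0) and +y (x -42 to 0, y -42 to 68); knob at x -21, y -21 mm.
- short_plate_mid (a point): A shorter plate that does not belong to the pile, flat on the mat: aluminium L, legs 75 mm long and 30 mm wide, 15 mm thick, with a black knob 20 mm across. Origin on its inner corner, half-way up.

How it is judged:
By the outcome, as a careful person would: the job done as asked, in the order asked, and still so for the second after the job is handed in, with the robot touching nothing.
It also fails if it takes over 54 s, if anything falls off the work surface, if the arm or the gripper's body presses on something with over 40 N, if the wrist force passes 120 N, or if a joint passes its speed limit or range.

## Working session

There is one attempt and no reset: what is moved stays moved. The work goes in short steps, Python scripts to look and compute and a tool call to move; the robot and the scene stay as the last step left them, time stands still between calls to the robot, and variables do not carry over. Pictures are saved under pics/ and viewed, on a budget of 10 in all, crops included, one or two more only if the job needs it, and the job is handed in when it is done.

Besides the shell and the picture viewer there is one more tool, called after "Emit:" as name(argument=value, ...) on one line, values as JSON. arm_command: Moves the arm, as the interface text tells. Its arguments: {"type":"object","properties":{"deltas":{"type":"array"},"grip":{"type":"number"}},"required":["deltas"]}

```bash
ls; mkdir -p pics
python3 - <<'E'
from cell import status, eyes, ctrl
import cv2, numpy as np
print(ctrl.grasp_offset, status.get_obs()['ee_pos'],status.get_obs()['ee_rot'],status.get_obs()['time'])
for n in ['top','scene']:
    f=eyes.grab_frame(n); np.savez(f'{n}.npz',**f)
    cv2.imwrite(f'pics/{n}0.png',f['img'][:,:,::-1])
    print(n,f['K'].tolist(),f['position'],f['rotation'])
    for t in ['base_plate_mid','plate_a_mid','short_plate_mid']:
        print(t,[(np.round(d['xy']),round(d['p'],2)) for d in eyes.pinpoint(t,n)],[(np.round(d['rect']),round(d['p'],2)) for d in eyes.search_frame(t,n)])
E
```

```text
pics
-0.0188 [ 0.25475351 -0.54259663  0.21758326] [-9.21190692e-04  9.76025214e-01  2.17655499e-01 -1.29885167e-04] 0.0
top [[495.2512501297796, 0.0, 318.660414401357], [0.0, 495.2512501297796, 242.05673189668306], [0.0, 0.0, 1.0]] [0.47380334 0.00638786 0.96967026] [-0.02521457  0.70889738 -0.70454244  0.02118234]
base_plate_mid [(array([319., 226.]), 0.8)] [(array([283., 187., 346., 246.]), 0.65)]
plate_a_mid [(array([442., 306.]), 0.86)] [(array([410., 274., 470., 348.]), 0.74)]
short_plate_mid [(array([173., 280.]), 0.7)] [(array([150., 263., 190., 304.]), 0.86)]
scene [[489.53894765194923, 0.0, 318.9118657367014], [0.0, 489.53894765194923, 233.14155837703765], [0.0, 0.0, 1.0]] [0.98868402 0.31452634 0.68299043] [-0.17259283  0.45155656  0.81604335 -0.31683062]
base_plate_mid [(array([298., 275.]), 0.98)] [(array([253., 249., 344., 303.]), 0.64), (array([455., 270., 506., 329.]), 0.37)]
plate_a_mid [(array([245., 178.]), 0.85)] [(array([220., 150., 275., 203.]), 0.85)]
short_plate_mid [(array([478., 298.]), 0.6)] [(array([457., 272., 506., 330.]), 0.77), (array([112., 190., 174., 248.]), 0.22)]
```

View pics/top0.png

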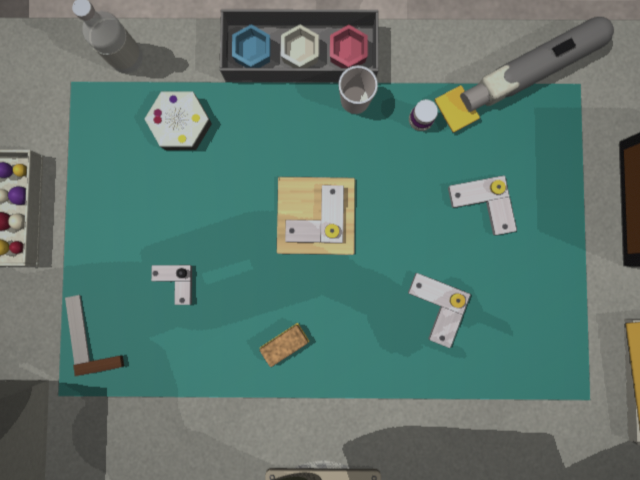

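View pics/scene0.png

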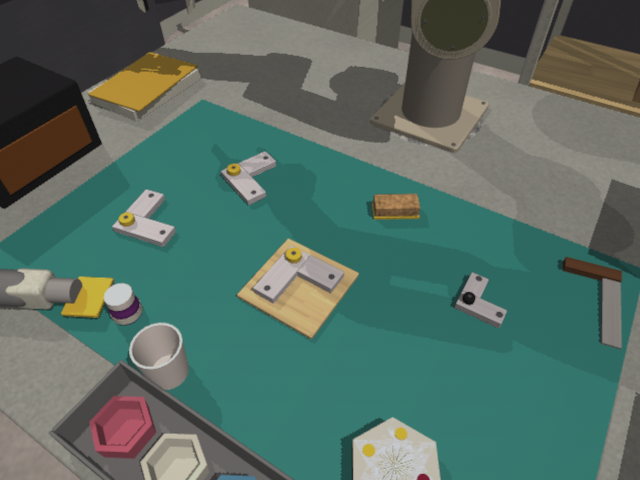

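Top view: base plate on the board with its knob at (332,231). The loose plates have knobs at (498,187) and (458,300), and the short plate's black knob is at (182,273). The scene view agrees. Next I fit the L outlines.

```bash
cat > fit.py <<'E'
import numpy as np, cv2
from scipy.optimize import minimize
from scipy.spatial.transform import Rotation as R
L=np.array([[-42,-42],[68,-42],[68,0],[0,0],[0,68],[-42,68]])/1000.
def cam(f):
    q=np.array(f['rotation']); q=q if q.shape==(3,3) else R.from_quat(np.r_[q[1:],q[0]]).as_matrix()
    return np.array(f['K']),q,np.array(f['position'])
def unproj(f,uv,z):
    K,Rm,p=cam(f); d=(Rm@np.linalg.inv(K)@np.c_[uv,np.ones(len(uv))].T).T
    return p+d*((z-p[2])/d[:,2])[:,None]
def proj(f,X):
    K,Rm,p=cam(f); c=(np.asarray(X)-p)@Rm; u=c@K.T; return u[:,:2]/u[:,2:]
def height(f,x,y,r,z=0.01):
    u,v=np.round(proj(f,[[x,y,z]])[0]).astype(int); K,Rm,p=cam(f)
    a=f['range_z'][v-r:v+r+1,u-r:u+r+1]; vv,uu=np.mgrid[v-r:v+r+1,u-r:u+r+1]
    P=np.stack([(uu-K[0,2])/K[0,0]*a,(vv-K[1,2])/K[1,1]*a,a],-1)@Rm.T+p
    return np.median(P[a>0][:,2])
def poly(p,z): # p=x,y,yaw -> 3d outline at height z
    c,s=np.cos(p[2]),np.sin(p[2]); return np.c_[L@np.array([[c,s],[-s,c]])+p[:2],np.full(6,z)]
def fit(f,p0,ztop):
    """Maximise mean outward intensity contrast along top-face outline (inside minus outside)."""
    g=cv2.GaussianBlur(f['img'][:,:,0].astype(np.float32),(0,0),0.8)  # red: teal dark, metal bright
    def samp(p,off):
        P=poly(p,ztop); out=[]
        for i in range(6):
            a,b=P[i],P[(i+1)%6]; t=(b-a)/np.linalg.norm(b-a); n=np.array([t[1],-t[0],0])
            out.append(a+np.linspace(.08,.92,40)[:,None]*(b-a)+n*off)
        uv=proj(f,np.vstack(out)).astype(np.float32)
        return cv2.remap(g,uv[:,0].reshape(-1,1),uv[:,1].reshape(-1,1),cv2.INTER_LINEAR)
    cost=lambda q:-float((np.clip(samp(q*S,-.002),0,1e9)-samp(q*S,.002)).mean())
    S=np.array([.001,.001,.01])
    best=None
    for dx in (-4,0,4):
        for dy in (-4,0,4):
            q0=np.array(p0)/S+[dx,dy,0]
            r=minimize(cost,q0,method='Nelder-Mead',options=dict(initial_simplex=q0+np.vstack([np.zeros(3),np.diag([4,4,6])]),xatol=.02,fatol=.01))
            if best is None or r.fun<best.fun: best=r
    return best.x*S,-best.fun
E
cat > m.py <<'E'
from fit import *
f={n:dict(np.load(n+'.npz')) for n in ['top','scene']}
t=f['top']
# heel knob, +x leg tip hole and +y leg tip hole (px), CCW order
px={'base':[(332,231),(333,191),(291,231)],'P1':[(498,187),(456,194),(505,228)],'P2':[(458,300),(416,283),(443,339)]}
print('mat z',height(t,.3,.05,6),height(f['scene'],.3,.05,6))
for k,v in px.items():
    z=.035 if k=='base' else .015
    P=unproj(t,v,z)[:,:2]; d=P[1]-P[0]; yaw=np.arctan2(d[1],d[0])
    e=P[2]-P[0]; cr=d[0]*e[1]-d[1]*e[0]
    c,s=np.cos(yaw),np.sin(yaw); o=P[0]+np.array([[c,-s],[s,c]])@[.021,.021]
    q=o+np.array([[c,-s],[s,c]])@[.02,-.02]
    print(k,'cross>0',cr>0,o,np.degrees(yaw),'top z',[height(f[n],*q,2) for n in f])
    zt=.027 if k=='base' else .017
    for n in f:
        r,sc=fit(f[n],[*o,yaw],zt); print('  ',n,np.round(r[:2]*1000,1),round(np.degrees(r[2]),2),round(sc,1))
E
python3 m.py
```

```text
mat z 0.0032413811615297217 0.005399475343470961
base cross>0 True [0.57777338 0.00735436] -1.1644916774310783 top z [np.float64(0.026357703906773278), np.float64(0.027964265652583142)]
   top [579.8   7.8] 0.19 10.8
   scene [578.    7.9] -0.71 31.9
P1 cross>0 True [ 0.62148979 -0.31848934] 99.84101405041967 top z [np.float64(0.01747733120151873), np.float64(0.01882484030171261)]
   top [ 619.7 -314.1] 101.1 79.6
   scene [ 618.3 -316.4] 100.97 63.8
P2 cross>0 True [ 0.41524168 -0.22810475] 68.27164060139464 top z [np.float64(0.01785632610582566), np.float64(0.019185049456932557)]
   top [ 415.4 -223.3] 68.67 79.7
   scene [ 413.2 -224.8] 68.37 51.5
```

```bash
cat > go.py <<'E'
import sys, numpy as np
from cell import status
from scipy.spatial.transform import Rotation as R
def plan(x,y,z,psi,n,qs=.05,qa=.5):
    o=status.get_obs(); q=o['ee_rot']; M=R.from_quat(np.r_[q[1:],q[0]]).as_matrix()
    p=np.array(o['ee_pos']); a=np.arctan2(M[1,0],M[0,0]); T=np.array([x,y,z]); 
    tot=(np.radians(psi)-a+np.pi)%(2*np.pi)-np.pi
    print('t',round(o['time'],2),'pos',np.round(p*1000,1),'psi',round(np.degrees(a),2),'tilt',np.round(M[:2,2]*57.3,2),'F',np.round(o['wrist_force'],1),'open',round(o['opening'],3))
    a0=a;p0=p.copy();rows=[]
    for i in range(1,n+1):
        ax=np.array([[np.cos(a),np.sin(a),0],[np.sin(a),-np.cos(a),0],[0,0,-1]])
        d=np.round(ax@(p0+(T-p0)*i/n-p)*100/qs)*qs; w=np.round(-np.degrees(a0+tot*i/n-a)/qa)*qa
        p=p+ax.T@d/100; a-=np.radians(w); rows.append([*[round(float(k),3)+0 for k in d],0,0,round(float(w),2)])
    for i in range(0,n,5): print(rows[i:i+5])
if __name__=='__main__': plan(*map(float,sys.argv[1:5]),int(sys.argv[5]),*map(float,sys.argv[6:]))
E
python3 - <<'E'
from fit import *
for n in ['top','scene']:
    f=dict(np.load(n+'.npz')); f['img']=f['img'][:,:,::-1].copy()
    for z in (.027,):
        r,sc=fit(f,[.579,.0078,-.005],z); print(n,np.round(r[:2]*1000,1),round(np.degrees(r[2]),2),round(sc,1))
E
python3 go.py .613 -.338 .08 11 8
```

```text
top [578.   8.] -0.31 50.7
scene [577.9   8.1] -0.79 43.0
t 0.7 pos [ 255.  -543.2  218.7] psi 25.14 tilt [ 0.   -0.01] F [-0.7 -0.2 -0.1] open 1.001
[[5.15, -0.4, 1.75, 0, 0, 2.0], [5.1, -0.6, 1.7, 0, 0, 1.5], [5.1, -0.75, 1.75, 0, 0, 2.0], [5.1, -0.9, 1.75, 0, 0, 1.5], [5.05, -1.05, 1.7, 0, 0, 2.0]]
[[5.0, -1.25, 1.75, 0, 0, 1.5], [5.0, -1.35, 1.75, 0, 0, 2.0], [4.9, -1.5, 1.7, 0, 0, 1.5]]
```

Emit:
arm_command(deltas=[[[5.15,-0.4,1.75,0,0,2],[5.1,-0.6,1.7,0,0,1.5],[5.1,-0.75,1.75,0,0,2],[5.1,-0.9,1.75,0,0,1.5],[5.05,-1.05,1.7,0,0,2]]], grip=1.0)

```text
time: 1.32
ee_pos: [0.4802, -0.414, 0.1317]
ee_rot: [0.0, 0.99, 0.14, 0.0]
wrist_force: [0.3, -1.6, -0.1]
opening: 1.003
```

Emit:
arm_command(deltas=[[[5.0,-1.25,1.75,0,0,1.5],[5.0,-1.35,1.75,0,0,2],[4.9,-1.5,1.7,0,0,1.5],[0,0,0,0,0,0],[0,0,0,0,0,0]]])

```text
time: 1.95
ee_pos: [0.6126, -0.3381, 0.0799]
ee_rot: [0.0, 0.995, 0.097, -0.0]
wrist_force: [-0.2, 0.1, 0.5]
opening: 0.998
```

```bash
python3 go.py .613 -.338 .007 11 3
python3 - <<'E'
from cell import eyes
import cv2
f=eyes.grab_frame('scene'); cv2.imwrite('pics/s1.png',cv2.resize(f['img'][100:300,80:380,::-1],None,fx=2.5,fy=2.5))
E
```

```text
t 1.95 pos [ 612.6 -338.1   79.9] psi 11.19 tilt [-0.04 -0.01] F [-0.2  0.1  0.5] open 0.998
[[0.0, 0.0, 2.45, 0, 0, 0.0], [0.05, 0.0, 2.4, 0, 0, 0.0], [0.0, 0.0, 2.45, 0, 0, 0.0]]
```

View pics/s1.png

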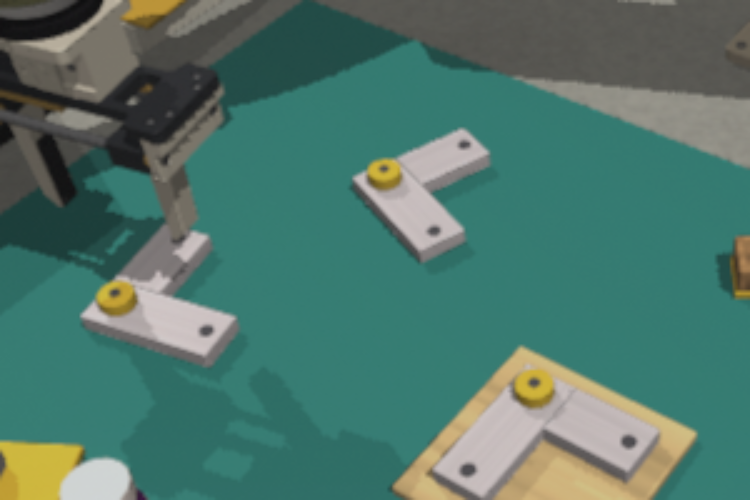

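The crop shows both fingers, with tips at about (55,200) and (180,235), hovering 7 cm above P1's leg and straddling it. I descend and grip.

Emit:
arm_command(deltas=[[[0,0,2.9,0,0,0],[0,0,2.9,0,0,0],[0,0,1.0,0,0,0],[0,0,0.5,0,0,0],[0,0,0,0,0,0]]])

```text
time: 2.62
ee_pos: [0.6131, -0.3387, 0.0083]
ee_rot: [0.0, 0.995, 0.097, 0.001]
wrist_force: [0.3, -0.9, 0.8]
opening: 1.0
```

Emit:
arm_command(deltas=[[[0,0,0,0,0,0],[0,0,0,0,0,0],[0,0,0,0,0,0],[0,0,0,0,0,0],[0,0,0,0,0,0]]], grip=0.0)

```text
time: 3.25
ee_pos: [0.6128, -0.338, 0.0071]
ee_rot: [-0.0, 0.995, 0.097, -0.0]
wrist_force: [-0.5, 0.8, -0.0]
opening: 0.513
```

```bash
python3 go.py .613 -.338 .09 11 3
python3 - <<'E'
from fit import *
from cell import eyes
f=eyes.grab_frame('scene'); r,s=fit(f,[.619,-.3155,np.radians(101)],.0175); print(np.round(r[:2]*1000,1),np.degrees(r[2]),s)
cv2.imwrite('pics/s2.png',cv2.resize(f['img'][100:300,80:380,::-1],None,fx=2.5,fy=2.5))
E
```

```text
t 3.25 pos [ 612.8 -338.     7.1] psi 11.15 tilt [-0. -0.] F [-0.5  0.8 -0. ] open 0.513
[[0.0, 0.0, -2.75, 0, 0, 0.0], [0.0, 0.0, -2.8, 0, 0, 0.0], [0.0, 0.0, -2.75, 0, 0, 0.0]]
[ 619.  -315.4] 101.25834827397543 33.8722038269043
```

Emit:
arm_command(deltas=[[[0,0,0,0,0,0],[0,0,0,0,0,0],[0,0,0,0,0,0]]])

```text
time: 3.68
ee_pos: [0.6128, -0.3381, 0.0071]
ee_rot: [0.0, 0.995, 0.097, 0.0]
wrist_force: [0.6, -1.0, -1.7]
opening: 0.451
```

Emit:
arm_command(deltas=[[[0,0,-2.0,0,0,0],[0,0,-3,0,0,0],[0,0,-4.0,0,0,0],[0,0,0,0,0,0]]])

```text
time: 4.18
ee_pos: [0.6158, -0.3398, 0.1036]
ee_rot: [0.003, 0.995, 0.097, 0.004]
wrist_force: [0.0, 0.1, -2.3]
opening: 0.449
```

```bash
python3 go.py .62 -.07 .098 80 8
python3 - <<'E'
from fit import *
from cell import eyes
f=eyes.grab_frame('scene')
r,s=fit(f,[.619,-.3155,np.radians(101)],.1065); print(np.round(r[:2]*1000,1),np.degrees(r[2]),s)
cv2.imwrite('pics/s3.png',cv2.resize(f['img'][60:300,50:370,::-1],None,fx=2.5,fy=2.5))
E
```

```text
t 4.17 pos [ 615.8 -339.8  103.6] psi 11.15 tilt [ 0.45 -0.28] F [ 0.   0.1 -2.3] open 0.449
[[0.7, -3.3, 0.05, 0, 0, -8.5], [1.2, -3.15, 0.1, 0, 0, -8.5], [1.65, -2.95, 0.05, 0, 0, -9.0], [2.05, -2.65, 0.1, 0, 0, -8.5], [2.45, -2.35, 0.05, 0, 0, -8.5]]
[[2.75, -1.9, 0.05, 0, 0, -8.5], [3.05, -1.5, 0.1, 0, 0, -8.5], [3.2, -1.05, 0.05, 0, 0, -9.0]]
[ 617.4 -324.1] 101.31747847629859 31.483247756958008
```

View pics/s3.png

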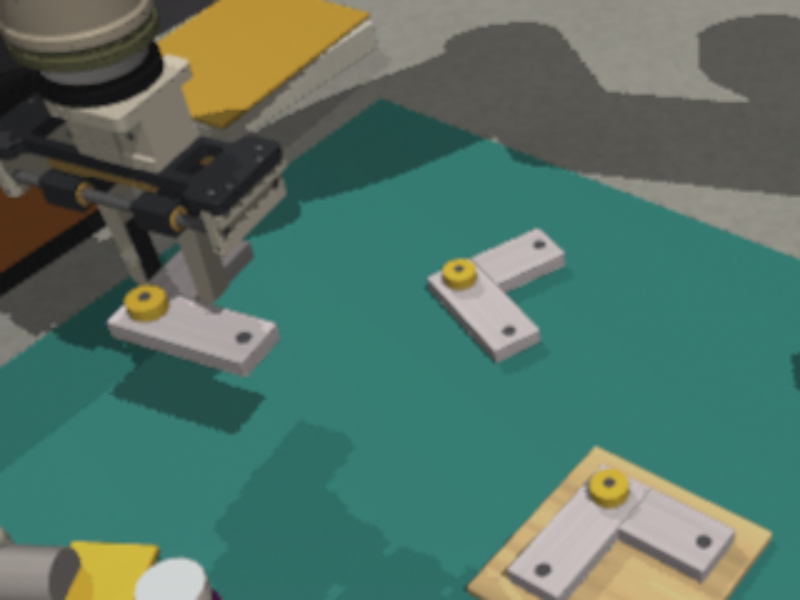

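P1 is held level, with its shadow well below it, and its knob is at (147,300) in the crop. I now carry it to the pile.

```bash
python3 go.py .625 .0233 .07 89.45 10
```

```text
t 4.22 pos [ 614.4 -339.   100.4] psi 11.14 tilt [ 0.25 -0.16] F [-0.6 -0.  -2.6] open 0.45
[[0.8, -3.55, 0.3, 0, 0, -8.0], [1.3, -3.35, 0.3, 0, 0, -7.5], [1.7, -3.2, 0.3, 0, 0, -8.0], [2.15, -2.95, 0.3, 0, 0, -8.0], [2.55, -2.55, 0.3, 0, 0, -7.5]]
[[2.85, -2.25, 0.3, 0, 0, -8.0], [3.15, -1.85, 0.35, 0, 0, -8.0], [3.35, -1.35, 0.3, 0, 0, -7.5], [3.5, -0.95, 0.3, 0, 0, -8.0], [3.6, -0.4, 0.3, 0, 0, -8.0]]
```

Emit:
arm_command(deltas=[[[0.8,-3.55,0.3,0,0,-8.0],[1.3,-3.35,0.3,0,0,-7.5],[1.7,-3.2,0.3,0,0,-8.0],[2.15,-2.95,0.3,0,0,-8.0],[2.55,-2.55,0.3,0,0,-7.5]]])

```text
time: 4.85
ee_pos: [0.6168, -0.1553, 0.0799]
ee_rot: [-0.001, 0.905, 0.426, -0.001]
wrist_force: [0.4, -0.1, -2.2]
opening: 0.447
```

Emit:
arm_command(deltas=[[[2.85,-2.25,0.3,0,0,-8.0],[3.15,-1.85,0.35,0,0,-8.0],[3.35,-1.35,0.3,0,0,-7.5],[3.5,-0.95,0.3,0,0,-8.0],[3.6,-0.4,0.3,0,0,-8.0]]])

```text
time: 5.48
ee_pos: [0.6218, 0.0257, 0.0645]
ee_rot: [-0.001, 0.708, 0.707, -0.001]
wrist_force: [-0.6, 0.2, -2.9]
opening: 0.452
```

Emit:
arm_command(deltas=[[[0,0,0,0,0,0],[0,0,0,0,0,0]]])

```text
time: 5.72
ee_pos: [0.6225, 0.0241, 0.0653]
ee_rot: [-0.001, 0.71, 0.705, -0.001]
wrist_force: [0.3, -1.5, -1.7]
opening: 0.45
```

```bash
python3 go.py .625 .0233 .037 89.45 3 .02 .1
python3 - <<'E'
from fit import *
from cell import eyes
zt=.027+.015+.039
for n in ['scene','top']:
    f=eyes.grab_frame(n)
    g=dict(f); g['img']=f['img'][:,:,::-1].copy()
    for ff in (f,g):
        r,s=fit(ff,[.604,.034,np.radians(179.5)],zt); print(n,np.round(r[:2]*1000,1),np.degrees(r[2]),s)
    if n=='scene': cv2.imwrite('pics/s4.png',cv2.resize(f['img'][130:370,180:480,::-1],None,fx=2.5,fy=2.5))
E
```

```text
t 5.72 pos [622.5  24.1  65.3] psi 89.59 tilt [-0.12 -0.02] F [ 0.3 -1.5 -1.7] open 0.45
[[-0.02, 0.08, 0.94, 0, 0, 0.0], [-0.04, 0.08, 0.94, 0, 0, 0.1], [-0.02, 0.1, 0.96, 0, 0, 0.0]]
scene [602.5  40.9] 179.2257098523073 43.37031173706055
scene [602.7  41. ] 179.19709064530343 32.929656982421875
top [602.6  45.1] 180.1254057800771 12.771679878234863
top [599.8  37.8] 179.86198492499412 23.40140724182129
```

View pics/s4.png

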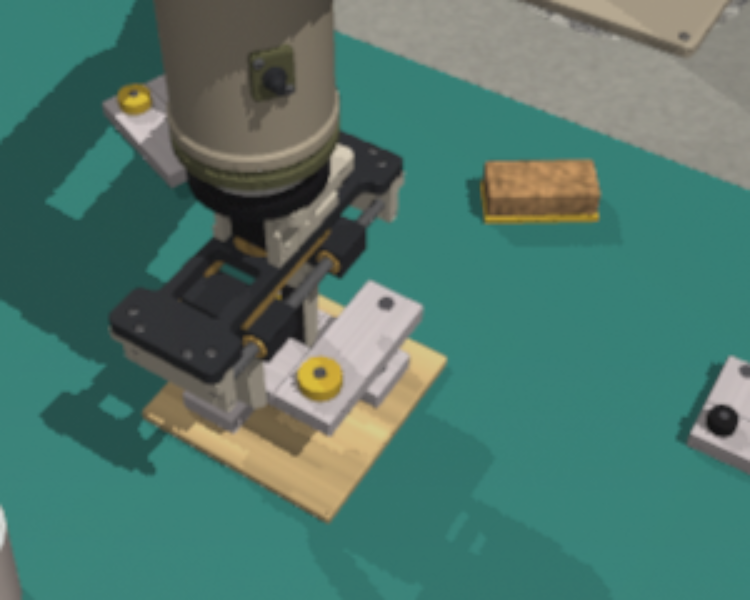

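P1 hovers over the board in the right orientation. Its knob is at (320,377) in the crop, opposite the base knob. I lower it to just above the base and measure again.

Emit:
arm_command(deltas=[[[-0.02,0.08,0.94,0,0,0],[-0.04,0.08,0.94,0,0,0.1],[-0.02,0.1,0.96,0,0,0],[0,0,0,0,0,0],[0,0,0,0,0,0]]])

```text
time: 6.45
ee_pos: [0.6261, 0.0236, 0.0382]
ee_rot: [-0.0, 0.71, 0.704, -0.0]
wrist_force: [1.4, -0.2, -3.0]
opening: 0.447
```

```bash
cat > chk.py <<'E'
from fit import *
from cell import eyes
import sys
def chk(o,yaw,zt,tag,box=(180,340,220,400)):
    for n in ['scene','top']:
        f=eyes.grab_frame(n); np.savez(f'{tag}_{n}.npz',**f)
        for c,ff in (('R',f),('B',dict(f,img=f['img'][:,:,::-1].copy()))):
            r,s=fit(ff,[*o,np.radians(yaw)],zt); print(n,c,np.round(r[:2]*1000,1),round(np.degrees(r[2]),2),round(s,1))
        # yellow knob centroids (top at zt+.012) within 60 mm of expected
        h=cv2.cvtColor(f['img'],cv2.COLOR_RGB2HSV); m=cv2.inRange(h,(20,150,100),(32,255,255))
        nl,_,st,ce=cv2.connectedComponentsWithStats(m)
        for i in range(1,nl):
            if st[i,4]>30:
                X=unproj(f,ce[i:i+1],zt+.010)[0]; 
                c,s=np.cos(np.radians(yaw)),np.sin(np.radians(yaw)); k=np.array([[c,-s],[s,c]])@[.021,.021]
                print('  knob->origin',np.round((X[:2]+k)*1000,1),st[i,4])
        if n=='scene': a,b,c_,d=box; cv2.imwrite(f'pics/{tag}.png',cv2.resize(f['img'][a:b,c_:d,::-1],None,fx=3,fy=3))
E
python3 go.py .625 .0233 .0315 89.45 1 .01 .1; python3 -c "
from chk import *
chk([.604,.034],179.5,.0475,'c1')"
```

```text
t 6.45 pos [626.1  23.6  38.2] psi 89.54 tilt [-0.  0.] F [ 1.4 -0.2 -3. ] open 0.447
[[-0.03, -0.11, 0.67, 0, 0, 0.1]]
scene R [601.9  38. ] 179.25 38.3
scene B [602.2  38.3] 179.58 31.8
  knob->origin [ 292.6 -637.7] 3090
  knob->origin [ 433.  -244.7] 100
  knob->origin [382.3  81.5] 114
  knob->origin [ 790.3 -242.1] 1221
  knob->origin [604.2  38.7] 211
  knob->origin [720.8 256.8] 102
  knob->origin [760.3 231.8] 108
top R [605.6  48.9] 179.87 15.5
top B [603.7  37.9] 179.22 23.3
  knob->origin [ 763.3 -263.7] 972
  knob->origin [645.1 553.5] 96
  knob->origin [534.  -38.5] 50
  knob->origin [501.3 578.6] 43
  knob->origin [ 407.7 -262.5] 112
  knob->origin [ 308.5 -583.2] 713
```

```bash
python3 go.py .627 .0192 .0345 89.45 2 .01 .1
```

```text
t 6.55 pos [626.5  23.6  38.8] psi 89.54 tilt [ 0.05 -0.  ] F [-0.5  0.2 -3.4] open 0.445
[[-0.22, 0.03, 0.21, 0, 0, 0.0], [-0.22, 0.03, 0.22, 0, 0, 0.1]]
```

Emit:
arm_command(deltas=[[[-0.22,0.03,0.2,0,0,0],[-0.22,0.03,0.2,0,0,0.1],[0,0,0,0,0,0]]])

```text
time: 6.92
ee_pos: [0.6264, 0.0189, 0.034]
ee_rot: [-0.0, 0.711, 0.704, -0.0]
wrist_force: [-0.5, -0.6, -1.7]
opening: 0.448
```

```bash
python3 go.py .627 .0192 .0315 89.45 1 .01 .1; python3 -c "
from chk import *
chk([.604,.034],179.5,.0455,'c2')" | grep -v '\[[ 2345678].*-\?[2-6][0-9][0-9]\.'
```

```text
t 6.92 pos [626.4  18.9  34. ] psi 89.42 tilt [-0.02  0.  ] F [-0.5 -0.6 -1.7] open 0.448
[[0.03, 0.06, 0.25, 0, 0, -0.0]]
scene R [603.7  34.3] 179.29 37.2
scene B [604.   34.6] 179.52 30.6
  knob->origin [380.6  80.5] 114
  knob->origin [605.9  35.1] 206
top R [604.1  31.1] 179.61 8.4
top B [604.2  33.7] 180.32 26.0
```

View pics/c2.png

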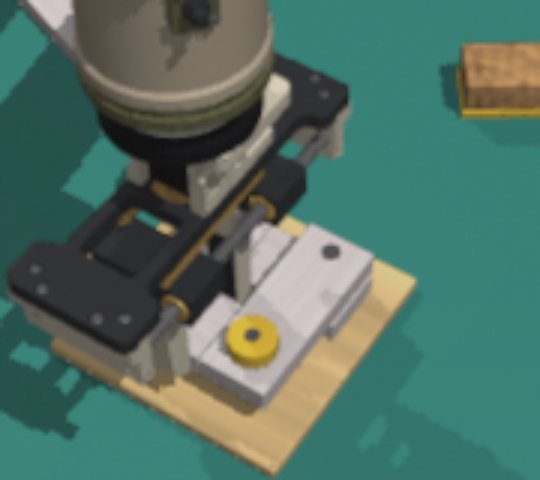

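P1 sits squarely above the base, with its edges in line. Its knob is at (252,340) in the crop. I lower it gently to contact.

Emit:
arm_command(deltas=[[[0,0,0.15,0,0,0],[0,0,0.1,0,0,0],[0,0,0,0,0,0]]])

```text
time: 7.4
ee_pos: [0.6265, 0.0192, 0.0315]
ee_rot: [-0.0, 0.711, 0.704, -0.0]
wrist_force: [0.1, 0.2, -2.4]
opening: 0.449
```

Emit:
arm_command(deltas=[[[0,0,0.05,0,0,0],[0,0,0,0,0,0]]])

```text
time: 7.65
ee_pos: [0.6266, 0.0192, 0.0312]
ee_rot: [-0.0, 0.711, 0.704, 0.0]
wrist_force: [0.3, 0.6, -2.7]
opening: 0.448
```

Emit:
arm_command(deltas=[[[0,0,0.06,0,0,0],[0,0,0,0,0,0]]])

```text
time: 7.9
ee_pos: [0.6267, 0.0191, 0.031]
ee_rot: [0.0, 0.711, 0.704, 0.0]
wrist_force: [-2.2, 0.4, 2.3]
opening: 0.448
```

Emit:
arm_command(deltas=[[[0,0,0.06,0,0,0],[0,0,0,0,0,0]]])

```text
time: 8.15
ee_pos: [0.6267, 0.0192, 0.031]
ee_rot: [0.0, 0.711, 0.704, 0.0]
wrist_force: [-5.1, -0.3, 8.2]
opening: 0.446
```

Contact at z=31.0 mm, as predicted. I ease off and release.

Emit:
arm_command(deltas=[[[0,0,-0.08,0,0,0],[0,0,0,0,0,0]]])

```text
time: 8.4
ee_pos: [0.6267, 0.0192, 0.0311]
ee_rot: [0.0, 0.711, 0.704, 0.0]
wrist_force: [-2.5, 1.0, 2.6]
opening: 0.448
```

Emit:
arm_command(deltas=[[[0,0,0,0,0,0],[0,0,0,0,0,0],[0,0,0,0,0,0],[0,0,0,0,0,0]]], grip=0.65)

```text
time: 8.9
ee_pos: [0.6267, 0.0192, 0.0308]
ee_rot: [0.0, 0.711, 0.704, 0.0]
wrist_force: [0.4, -0.5, -0.7]
opening: 0.649
```

Emit:
arm_command(deltas=[[[0,0,-1,0,0,0],[0,0,-3,0,0,0],[0,0,-4,0,0,0]]])

```text
time: 9.28
ee_pos: [0.6258, 0.0192, 0.1112]
ee_rot: [-0.001, 0.711, 0.704, -0.001]
wrist_force: [0.7, -0.1, -0.3]
opening: 0.653
```

```bash
python3 -c "
import numpy as np
# P2 plate x-leg grasp at (10,-21)
o=np.array([414.3,-224.1]);a=np.radians(68.5);c,s=np.cos(a),np.sin(a)
print(o+np.array([[c,-s],[s,c]])@[10,-21])"; python3 go.py .4375 -.2225 .08 68.5 7
```

```text
[ 437.50378119 -222.49235008]
t 9.28 pos [625.8  19.2 111.2] psi 89.44 tilt [-0.11  0.01] F [ 0.7 -0.1 -0.3] open 0.653
[[-3.5, -2.65, 0.45, 0, 0, 3.0], [-3.6, -2.5, 0.45, 0, 0, 3.0], [-3.75, -2.25, 0.45, 0, 0, 3.0], [-3.85, -2.1, 0.45, 0, 0, 3.0], [-3.95, -1.85, 0.45, 0, 0, 3.0]]
[[-4.05, -1.7, 0.4, 0, 0, 3.0], [-4.1, -1.45, 0.45, 0, 0, 3.0]]
```

Emit:
arm_command(deltas=[[[-3.5,-2.65,0.45,0,0,3.0],[-3.6,-2.5,0.45,0,0,3.0],[-3.75,-2.25,0.45,0,0,3.0],[-3.85,-2.1,0.45,0,0,3.0],[-3.95,-1.85,0.45,0,0,3.0]]], grip=1.0)

```text
time: 9.9
ee_pos: [0.4916, -0.1548, 0.0892]
ee_rot: [0.001, 0.797, 0.604, 0.0]
wrist_force: [0.6, -0.2, -0.3]
opening: 0.995
```

Emit:
arm_command(deltas=[[[-4.05,-1.7,0.4,0,0,3.0],[-4.1,-1.45,0.45,0,0,3.0],[0,0,0,0,0,0],[0,0,0,0,0,0]]])

```text
time: 10.4
ee_pos: [0.4387, -0.2224, 0.0806]
ee_rot: [0.0, 0.827, 0.562, 0.0]
wrist_force: [0.9, 0.2, -0.2]
opening: 0.999
```

```bash
python3 go.py .4375 -.2225 .007 68.5 3; python3 -c "
from chk import *
chk([.604,.034],179.5,.042,'c3')" | grep -v '\[[ 2345678].*-\?[2-6][0-9][0-9]\.'
python3 - <<'E'
from fit import *
for n in ['scene','top']:
    f=dict(np.load(f'c3_{n}.npz')); print(n,fit(f,[.4143,-.2241,np.radians(68.5)],.0175))
    i=cv2.resize(f['img'][130:330,200:400] if n=='scene' else f['img'][160:360,270:470],None,fx=2.5,fy=2.5)
    a=i if n=='scene' else np.hstack([a,i])
cv2.imwrite('pics/c3b.png',cv2.resize(a[:,:,::-1],(800,400)))
E
```

```text
t 10.4 pos [ 438.7 -222.4   80.6] psi 68.43 tilt [ 0.07 -0.02] F [ 0.9  0.2 -0.2] open 0.999
[[0.0, -0.05, 2.45, 0, 0, -0.0], [-0.05, 0.0, 2.45, 0, 0, -0.0], [0.0, -0.05, 2.45, 0, 0, -0.0]]
scene R [603.7  27.8] 180.22 41.1
scene B [603.9  34.2] 178.76 42.3
  knob->origin [376.9  80.1] 110
  knob->origin [547.3 -24.7] 161
  knob->origin [605.8  35. ] 204
top R [604.9  34.6] 180.0 29.8
top B [604.6  34.3] 180.15 57.1
  knob->origin [603.4  33. ] 100
  knob->origin [534.1 -33.4] 105
scene (array([ 0.41368358, -0.22427799,  1.19458625]), np.float64(57.73237991333008))
top (array([ 0.41566059, -0.22293815,  1.20371072]), np.float64(39.96286392211914))
```

View pics/c3b.png

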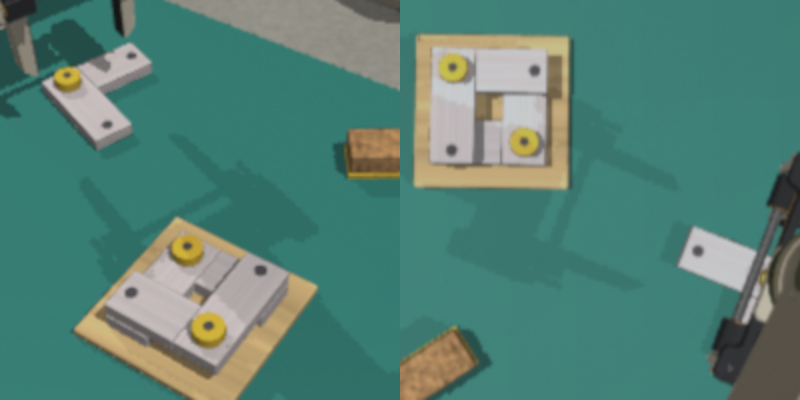

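P1 is laid properly: the outlines make one square with knobs at opposite corners, (208,328) and (187,248) in the left crop. I descend on P2 and grip it.

Emit:
arm_command(deltas=[[[0,-0.1,2.9,0,0,0],[0,0,2.9,0,0,0],[0,0,1.0,0,0,0],[0,0,0.5,0,0,0],[0,0,0,0,0,0]]])

```text
time: 11.12
ee_pos: [0.4378, -0.2221, 0.0074]
ee_rot: [0.0, 0.827, 0.563, 0.0]
wrist_force: [0.5, 0.2, 0.3]
opening: 0.998
```

Emit:
arm_command(deltas=[[[0,0,0,0,0,0],[0,0,0,0,0,0],[0,0,0,0,0,0],[0,0,0,0,0,0],[0,0,0,0,0,0]]], grip=0.0)

```text
time: 11.75
ee_pos: [0.4373, -0.222, 0.0069]
ee_rot: [0.0, 0.827, 0.562, 0.0]
wrist_force: [0.9, -0.5, -1.1]
opening: 0.513
```

Emit:
arm_command(deltas=[[[0,0,0,0,0,0],[0,0,0,0,0,0],[0,0,0,0,0,0]]])

```text
time: 12.12
ee_pos: [0.4374, -0.2221, 0.0069]
ee_rot: [0.0, 0.827, 0.562, 0.0]
wrist_force: [1.9, -0.0, -1.1]
opening: 0.449
```

Emit:
arm_command(deltas=[[[0,0,-2.0,0,0,0],[0,0,-3,0,0,0],[0,0,-4.0,0,0,0],[0,0,0,0,0,0]]])

```text
time: 12.62
ee_pos: [0.4391, -0.2232, 0.0997]
ee_rot: [0.003, 0.827, 0.562, 0.001]
wrist_force: [-0.2, 0.4, -3.7]
opening: 0.447
```

```bash
python3 go.py .588 -.013 .09 -0.5 10
```

```text
t 12.62 pos [ 439.1 -223.2   99.7] psi 68.44 tilt [ 0.26 -0.17] F [-0.2  0.4 -3.7] open 0.447
[[2.5, 0.6, 0.1, 0, 0, 7.0], [2.55, 0.3, 0.1, 0, 0, 7.0], [2.6, 0.0, 0.1, 0, 0, 6.5], [2.55, -0.3, 0.1, 0, 0, 7.0], [2.5, -0.6, 0.1, 0, 0, 7.0]]
[[2.4, -0.9, 0.1, 0, 0, 7.0], [2.3, -1.2, 0.1, 0, 0, 7.0], [2.1, -1.5, 0.05, 0, 0, 6.5], [1.95, -1.7, 0.1, 0, 0, 7.0], [1.7, -1.9, 0.1, 0, 0, 7.0]]
```

Emit:
arm_command(deltas=[[[2.5,0.6,0.1,0,0,7],[2.55,0.3,0.1,0,0,7],[2.6,0,0.1,0,0,6.5],[2.55,-0.3,0.1,0,0,7],[2.5,-0.6,0.1,0,0,7]]])

```text
time: 13.25
ee_pos: [0.5106, -0.1158, 0.0891]
ee_rot: [-0.001, 0.957, 0.29, -0.002]
wrist_force: [0.0, 0.9, -3.1]
opening: 0.446
```

Emit:
arm_command(deltas=[[[2.4,-0.9,0.1,0,0,7],[2.3,-1.2,0.1,0,0,7],[2.1,-1.5,0.05,0,0,6.5],[1.95,-1.7,0.1,0,0,7],[1.7,-1.9,0.1,0,0,7]]])

```text
time: 13.88
ee_pos: [0.5848, -0.011, 0.0843]
ee_rot: [-0.0, 1.0, -0.007, -0.002]
wrist_force: [0.1, -0.5, -3.7]
opening: 0.446
```

Emit:
arm_command(deltas=[[[0,0,1.5,0,0,0],[0,0,0.5,0,0,0],[0,0,0,0,0,0],[0,0,0,0,0,0]]])

```text
time: 14.38
ee_pos: [0.5859, -0.0125, 0.0674]
ee_rot: [0.0, 1.0, -0.005, -0.0]
wrist_force: [-0.2, 0.3, -2.9]
opening: 0.451
```

```bash
python3 go.py .588 -.013 .053 -0.5 2 .01 .1; python3 -c "
from chk import *
from cell import status
z=status.get_obs()['ee_pos'][2]
chk([.578,.008],-0.5,.042+.015+z-.0459,'c4')" | grep -v '\[[ 2345678].*-\?[2-6][0-9][0-9]\.'
```

```text
t 14.38 pos [585.9 -12.5  67.4] psi -0.57 tilt [-0. -0.] F [-0.2  0.3 -2.9] open 0.451
[[0.1, 0.03, 0.72, 0, 0, -0.0], [0.11, 0.02, 0.72, 0, 0, -0.1]]
scene R [573.4  10.2] -0.26 46.1
scene B [573.4  10. ] -0.25 38.3
  knob->origin [453.7 134. ] 117
  knob->origin [ 841.5 -174. ] 1221
  knob->origin [668.9  91.6] 205
top R [574.5  -4.7] -0.6 21.5
top B [574.2  -4.5] -0.31 27.2
  knob->origin [571.9  10.4] 91
```

View pics/c4.png

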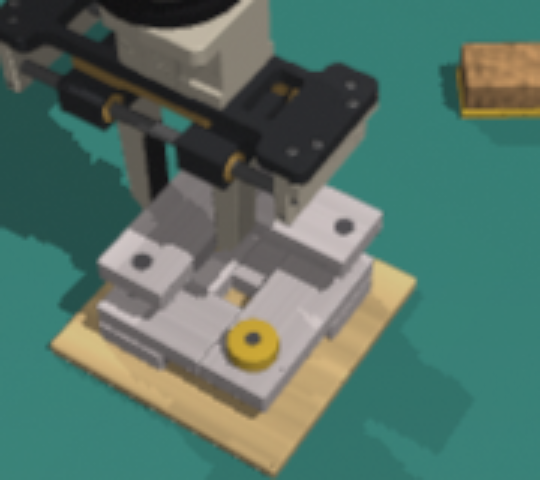

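P2 hovers above the pile with its tips at about (143,260) and (345,225) in the crop. It measures about 5 mm short in x and 2 mm over in y, so I correct and lower.

Emit:
arm_command(deltas=[[[0.25,0.1,0.8,0,0,0],[0.25,0.1,0.7,0,0,0],[0,0,0.1,0,0,0],[0,0,0,0,0,0]]])

```text
time: 14.98
ee_pos: [0.5909, -0.0139, 0.051]
ee_rot: [-0.0, 1.0, -0.005, -0.0]
wrist_force: [-0.0, 0.1, -4.2]
opening: 0.448
```

```bash
python3 go.py .591 -.0145 .047 -0.5 2 .01 .1; python3 -c "
from chk import *
from cell import status
z=status.get_obs()['ee_pos'][2]
chk([.578,.008],-0.5,.042+.015+z-.0459,'c5')" | grep -v '\[[ 2345678].*-\?[2-6][0-9][0-9]\.'
```

```text
t 14.97 pos [590.9 -13.9  51. ] psi -0.55 tilt [-0.04  0.01] F [-0.   0.1 -4.2] open 0.448
[[0.0, 0.03, 0.2, 0, 0, -0.0], [0.01, 0.03, 0.2, 0, 0, -0.1]]
scene R [578.5   8.6] -0.15 45.6
scene B [578.5   8.5] -0.12 38.3
  knob->origin [438.5 128.1] 116
  knob->origin [ 836.8 -188. ] 1220
  knob->origin [659.5  84.9] 205
top R [579.3  -7. ] -0.34 23.8
top B [579.  -7.] -0.63 26.2
  knob->origin [577.3   8.9] 95
```

Emit:
arm_command(deltas=[[[0,0.04,0.25,0,0,0],[0,0,0.15,0,0,0],[0,0,0,0,0,0]]])

```text
time: 15.45
ee_pos: [0.5909, -0.0143, 0.0471]
ee_rot: [-0.0, 1.0, -0.005, -0.0]
wrist_force: [0.3, -0.3, -3.8]
opening: 0.446
```

Emit:
arm_command(deltas=[[[0,0,0.1,0,0,0],[0,0,0,0,0,0]]])

```text
time: 15.7
ee_pos: [0.5911, -0.0143, 0.0463]
ee_rot: [-0.0, 1.0, -0.005, -0.0]
wrist_force: [-0.3, -0.9, -3.9]
opening: 0.452
```

Emit:
arm_command(deltas=[[[0,0,0.06,0,0,0],[0,0,0,0,0,0]]])

```text
time: 15.95
ee_pos: [0.5912, -0.0143, 0.046]
ee_rot: [-0.0, 1.0, -0.005, 0.0]
wrist_force: [-0.5, -0.2, -2.0]
opening: 0.448
```

Emit:
arm_command(deltas=[[[0,0,0.05,0,0,0],[0,0,0,0,0,0]]])

```text
time: 16.2
ee_pos: [0.5912, -0.0143, 0.0459]
ee_rot: [0.0, 1.0, -0.005, 0.0]
wrist_force: [-4.2, 0.1, 5.5]
opening: 0.448
```

Contact again as predicted, at 45.9 mm. I ease off, release and clear the area.

Emit:
arm_command(deltas=[[[0,0,-0.05,0,0,0],[0,0,0,0,0,0]]])

```text
time: 16.45
ee_pos: [0.5912, -0.0143, 0.0459]
ee_rot: [-0.0, 1.0, -0.005, 0.0]
wrist_force: [-2.4, 0.4, 4.2]
opening: 0.452
```

Emit:
arm_command(deltas=[[[0,0,0,0,0,0],[0,0,0,0,0,0],[0,0,0,0,0,0],[0,0,0,0,0,0]]], grip=0.65)

```text
time: 16.95
ee_pos: [0.5912, -0.0143, 0.0457]
ee_rot: [0.0, 1.0, -0.005, 0.0]
wrist_force: [0.4, -0.1, -0.6]
opening: 0.65
```

Emit:
arm_command(deltas=[[[0,0,-1,0,0,0],[0,0,-3,0,0,0],[0,0,-5,0,0,0],[-1,4,-2,0,0,0],[-1,5,0,0,0,0]]])

```text
time: 17.58
ee_pos: [0.5721, -0.1047, 0.1599]
ee_rot: [0.001, 1.0, -0.004, 0.003]
wrist_force: [0.1, -1.3, -0.4]
opening: 0.65
```

Emit:
arm_command(deltas=[[[-1,5,0,0,0,0],[-1,5,0,0,0,0],[-1,5,0,0,0,0],[0,0,0,0,0,0],[0,0,0,0,0,0]]])

```text
time: 18.2
ee_pos: [0.5389, -0.2536, 0.1562]
ee_rot: [-0.0, 1.0, -0.005, 0.0]
wrist_force: [0.6, 0.2, -0.3]
opening: 0.648
```

```bash
python3 go.py .5 -.25 .2 -0.5 1; python3 - <<'E' | grep -v '\[[ 2345678].*-\?[2-6][0-9][0-9]\.'
from chk import *
chk([.578,.008],-0.5,.057,'c6')
f={n:dict(np.load(f'c6_{n}.npz')) for n in ['top','scene']}
print('heights: third leg',[height(f[n],.62,-.013,2,.057) for n in f],[height(f[n],.557,.05,2,.057) for n in f])
a=np.hstack([cv2.resize(f['scene']['img'][170:370,200:400],(400,400)),cv2.resize(f['top']['img'][150:290,250:390],(400,400))])
cv2.imwrite('pics/c6b.png',a[:,:,::-1])
E
```

```text
t 18.2 pos [ 538.9 -253.6  156.2] psi -0.6 tilt [0.03 0.02] F [ 0.6  0.2 -0.3] open 0.648
[[-3.9, -0.3, -4.4, 0, 0, -0.0]]
scene R [578.5   8.1] -0.19 66.7
scene B [578.7   8.1] 0.03 45.0
  knob->origin [433.5 126.8] 117
  knob->origin [580.8   9.6] 167
  knob->origin [ 835.4 -192.4] 1222
  knob->origin [656.6  82.7] 205
top R [587.2   8.9] 0.21 22.1
top B [578.3   8.8] 0.19 49.3
  knob->origin [643.3  74.4] 108
  knob->origin [578.8   8. ] 103
heights: third leg [np.float64(0.05681035473181917), np.float64(0.058175017708408716)] [np.float64(0.05680322045969677), np.float64(0.05819788776652668)]
```

View pics/c6b.png

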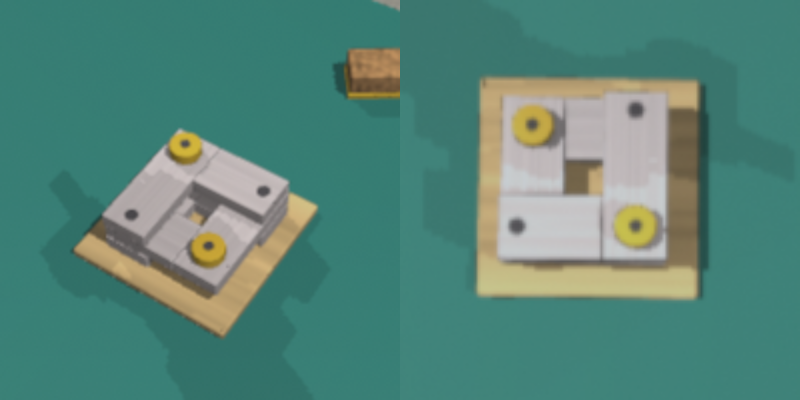

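The pile is three flat layers with flush edges. The top knob is at (185,147) and the middle knob at the opposite corner, (208,249), in the left crop. The third plate measures (578.5, 8.4) mm against a target of (578, 8), and both its legs are level at z ≈ 57 mm. I hand in.

```bash
python3 -c "
from cell import ctrl; print(ctrl.hand_in())"
```

```text
the job is handed in; nothing more can be done
None
```

Both loose yellow-knobbed plates are stacked on the plate on the board, each turned half round from the one below, and the job is handed in at about 18 s. I did not touch the short black-knobbed plate.

**Last checks:**
- **Position:** the middle plate was measured about 0.5 mm from its target and the top plate under 1 mm. Both turn angles were within about 1°.
- **Level:** both legs of the top plate read the same height in each camera: 56.8 mm from the top camera and 58.2 mm from the scene camera.
- **Outline:** in the last pictures the edges are flush and the two visible knobs lie at opposite corners.
- **Forces:** the wrist readings never passed about 10 N. The gripper was clear of the pile at the end.

**Checks that disagreed:**
- A few top-camera outline fits were off: one red-channel fit of the top plate was about 9 mm out in x. A scene-camera fit of the middle plate was about 6 mm out in y. The other fits and the knob positions contradicted them, so I set them aside.
- Each plate was held 3–4 mm off where I expected in the gripper. I corrected this while hovering, before lowering it.
- I did not measure the base plate again after placing the other two. The final pictures show no visible shift.

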